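# Switch on the drilling bench in order

### The job

Switch on the drilling bench by pressing the buttons on the small grey boxes lightly, each all the way in: first the white one (bench power), then the blue one (dust extractor), then the green one (drill press). Leave the boxes standing where they are, without shifting or lifting them; do not touch the yellow box with the red stop button, and do not disturb the other things on the table.

Things in the scene. Friction and masses are not known exactly. Their poses are not given: they have to be found in the camera images.
- white_box: loose grey radio switch box of the bench power, 64 x 64 mm and 44 mm high, 0.6 kg, on four rubber feet, with one round white push button in the middle of its top inside a flat steel collar (46 mm across, its top 48 mm above the table). Origin: centre of its underside; z up; stands upright on the table. It may stand at any of the four places, with any small yaw
- white_top (a point): centre of the top face of the white button's cap (34 mm across); about 62 mm above the table while the button is out, 52 mm when it is all the way in; moves with the button
- white_button (a joint): how far the white button is pressed down, m: 0 out, 0.010 all the way in. It slides straight down against about 2.5 N of friction, does not spring back and stays where it is left; at 0.010 it meets a hard stop
- blue_box: loose grey radio switch box of the dust extractor, 64 x 64 mm and 44 mm high, 0.6 kg, on four rubber feet, with one round blue push button in the middle of its top inside a flat steel collar (46 mm across, its top 48 mm above the table). Origin: centre of its underside; z up; stands upright on the table. It may stand at any of the four places, with any small yaw
- blue_top (a point): centre of the top face of the blue button's cap (34 mm across); about 62 mm above the table while the button is out, 52 mm when it is all the way in; moves with the button
- blue_button (a joint): how far the blue button is pressed down, m: 0 out, 0.010 all the way in. It slides straight down against about 2.5 N of friction, does not spring back and stays where it is left; at 0.010 it meets a hard stop
- green_box: loose grey radio switch box of the drill press, 64 x 64 mm and 44 mm high, 0.6 kg, on four rubber feet, with one round green push button in the middle of its top inside a flat steel collar (46 mm across, its top 48 mm above the table). Origin: centre of its underside; z up; stands upright on the table. It may stand at any of the four places, with any small yaw
- green_top (a point): centre of the top face of the green button's cap (34 mm across); about 62 mm above the table while the button is out, 52 mm when it is all the way in; moves with the button
- green_button (a joint): how far the green button is pressed down, m: 0 out, 0.010 all the way in. It slides straight down against about 2.5 N of friction, does not spring back and stays where it is left; at 0.010 it meets a hard stop
- stop_box: loose yellow switch box of the same size, with a red mushroom stop button (38 mm across, top 62 mm above the table): not to be touched. Origin: centre of its underside
- marker: loose bystander: black marker pen lying on the table, 135 x 20 x 18 mm, its length along its own y. Origin: centre of its underside
- battery: loose bystander: black drill battery, 88 x 83 x 52 mm. Origin: centre of its underside
- tape: loose bystander: roll of black tape lying flat, 110 mm across, 45 mm high. Origin: centre of its underside
- walnut: loose bystander: planed walnut offcut, 45 x 140 x 28 mm, its length along its own y. Origin: centre of its underside

How it is judged:
By the outcome, as a careful person would: the job done as asked, in the order asked, and still so for the second after the job is handed in, with the robot touching nothing.
It also fails if it takes over 42 s, if anything falls off the work surface, if the arm or the gripper's body presses on something with over 40 N, if the wrist force passes 120 N, or if a joint passes its speed limit or range.

### The arm

A 7-joint arm with a two-finger parallel gripper is mounted at the origin on the work surface; the furniture and walls round the work are solid. World frame = base frame: x ahead of the robot, y to its left, z up, the work surface at z = 0. Lengths are in m, angles in rad, forces in N, time in s.
With the tool pointing down it reaches from about 0.425 to 1.025 m from the base axis. Payload 9.4 kg.
Tool frame: the origin (TCP) lies midway between the tips of the shut fingers; the grasp point (between the pads) lies 19 mm behind it; z points along the fingers, y is the line along which they close (so a half turn about z gives the same grasp; the last joint's range is limited). The gripper opens to 93 mm and grips with 3 to 60 N. Pads are 15 mm wide; open, the fingers measure 128 mm over their backs; the gripper's body (75 mm by 188 mm) begins 65 mm behind the grasp point.
Start: joints at [1.039, 0.599, -0.003, 1.599, 0.002, 0.943, -0.08], TCP at [0.318, -0.651, 0.219] pointing down, gripper open.
Joint ranges: [-2.57, 2.57], [-0.35, 1.97], [-1.29, 1.29], [0.11, 2.56], [-1.05, 4.19], [0.11, 1.86], [-2.63, 2.63]. Speed limits (rad/s): [2.22, 2.22, 3.01, 3.01, 3.14, 3.14, 3.14].

### API

Orientations are given as a unit quaternion [x, y, z, w].
In Python, from rig import arm gives the robot as it stands.
- The arm moves only by the shell command python3 -m crank 'ROWS' [FORCE]. ROWS is JSON, a list of rows, each an object of numbers: "wx", "wy", "wz": the turn, a rotation vector about the tool's x, y, z each as a share of 45 degrees, from -1 to 1; "x", "y", "z": the shift along the tool's x, y, z each as a share of 30 cm, from -1 to 1; "claw": the closure, from -1 (fully open) to 1 (shut). A call has exactly 10 rows; each row is the pose to reach, as a shift and turn from the pose commanded when the call began, along the tool's axes at that moment; what a row does not reach only later rows make up. A row lasts 1/10 s, in which the tool goes at most 50 mm and 8.59 degrees, less where a joint would pass 70% of its speed; a pose out of reach is approached as far as the arm can. A call with a number of a shift or a turn outside -1 to 1 is refused whole. A call with a gripper value outside its range is refused whole. The fingers move at their own pace and stop on an object; FORCE is the grip in N (left out, the last holds). Time passes only in rows, so rows that repeat a pose let the fingers close, or fill a call up. It gives the time, the measured TCP pose, the force, the opening and the grip force at its end, in the units of the state.
- arm.state(): the state, without advancing time (a new reading comes with each control period).
- arm.get_image(name): name is "side" or "top"; returns a dict with "image" (384x512x3 uint8, red, green, blue), "vertical_fov" (degrees; the focal length in pixels is half the picture's height over the tangent of half this angle, whatever the lens; pixels are square), "cx", "cy" (the principal point, pixels), "k1" (the pictures are not rectified: a ray, as slopes to the right and down, at radius r is drawn at 1 + k1 r^2 times it, then the intrinsics apply), "R" (3x3) and "t" (3): a world point X has camera coordinates R X + t. Camera axes: x right, y down, z forward; pixel columns grow to the right and rows downward; lengths in m; the calibration is good to about 2 mm. A picture is of the moment at which its call begins. There is no depth.
- arm.finish_job(): hands the job in; it is judged then, once.
The state is a dict: "time": time; "joint_positions": joint angles; "qd": joint speeds; "tau": joint torques, N m; "eef_pos": TCP position; "orientation": TCP orientation; "wrist_force": force on the tool from outside, world axes, zero at the start; "torque": the same for the moment, N m; "grip_width": opening from 0.0 (shut) to 1.0 (fully open); "finger_force": force on a finger pad.
Only numpy, scipy, OpenCV 4.12 (cv2) and the standard library are available. Lean on these libraries where they do the work, as an engineer would, in place of code of your own. Each camera call takes 0.05 s, during which the arm holds its last target. There are 200 camera calls.

## Working session

There is one attempt and no reset: what is moved stays moved. The work goes in short steps, Python scripts to look and compute and a shell command to move; the robot and the scene stay as the last step left them, time stands still between calls to the robot, and variables do not carry over. Pictures are saved under pics/ and viewed, at most 10 in all, crops included, and the job is handed in when it is done.

```bash
ls; mkdir -p pics; python3 - <<'E'
from rig import arm
import cv2,numpy as np
s=arm.state(); print({k:np.round(v,3).tolist() for k,v in s.items()})
for n in("side","top"):
    d=arm.get_image(n); np.save(f"{n}.npy",d,allow_pickle=True); cv2.imwrite(f"pics/{n}0.png",d["image"][:,:,::-1])
    print(n,d["vertical_fov"],d["cx"],d["cy"],d["k1"],-np.array(d["R"]).T@d["t"])
E
```

```text
pics
{'time': 0.0, 'joint_positions': [1.039, 0.6, -0.003, 1.6, 0.002, 0.943, -0.08], 'qd': [0.0, -0.0, 0.001, -0.0, 0.002, -0.001, 0.0], 'tau': [-0.002, -76.506, 1.497, -25.235, -0.052, 0.017, 0.0], 'eef_pos': [0.318, -0.651, 0.218], 'orientation': [0.974, 0.225, -0.0, -0.001], 'wrist_force': [0.426, 0.518, -0.04], 'torque': [-0.009, -0.029, -0.02], 'finger_force': 0.0, 'grip_width': 1.003}
side 45.03490081689432 255.98181666734916 193.44152516445283 -0.10169827460567421 [0.66033114 1.2317964  0.55498662]
top 52.126512460221804 256.47771510419267 197.22739068160357 -0.09712265551385343 [0.41823836 0.01663519 1.15323562]
```

View pics/top0.png

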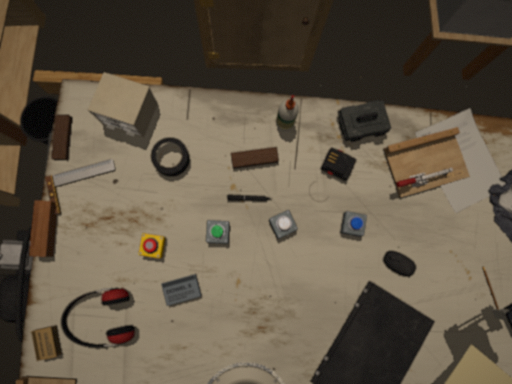

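View pics/side0.png

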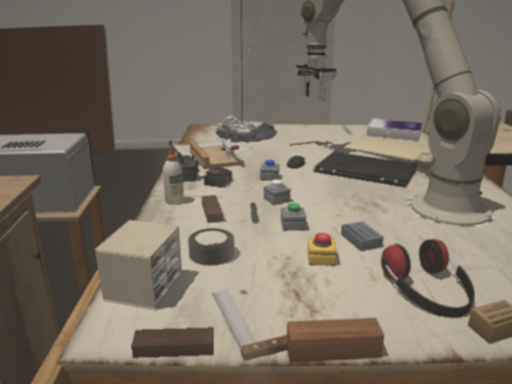

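The top view shows green at about (217,232), white (283,223), blue (354,224) and stop (151,246). In the side view they are at green (293,208), white (277,186), blue (269,163) and stop (322,240). Next I triangulate the caps.

```bash
cat > h.py <<'E'
import numpy as np,cv2
def ray(d,u,v):
    h=d["image"].shape[0]; f=h/2/np.tan(np.radians(d["vertical_fov"])/2)
    K=np.array([[f,0,d["cx"]],[0,f,d["cy"]],[0,0,1]])
    p=cv2.undistortPoints(np.array([[[u,v]]],float),K,np.array([d["k1"],0,0,0.]))[0,0]
    R=np.array(d["R"]); return -R.T@np.array(d["t"]),R.T@np.array([p[0],p[1],1])
def plane(d,u,v,z):
    c,r=ray(d,u,v); return c+r*(z-c[2])/r[2]
def tri(d1,p1,d2,p2):
    c1,r1=ray(d1,*p1);c2,r2=ray(d2,*p2)
    s=np.linalg.lstsq(np.c_[r1,-r2],c2-c1,rcond=None)[0]
    a,b=c1+s[0]*r1,c2+s[1]*r2; return (a+b)/2,np.linalg.norm(a-b)
def blob(im,col,c,w):
    x0,y0=c[0]-w,c[1]-w; p=im[y0:y0+2*w+1,x0:x0+2*w+1].astype(int); r,g,b=p[...,0],p[...,1],p[...,2]
    q={"white":np.minimum(np.minimum(r,g),b),"blue":b-r,"green":g-r,"red":r-np.maximum(g,1.0*b)}[col]
    m=(q>(q.max()+np.median(q))/2).astype(np.uint8)
    n,l,st,ce=cv2.connectedComponentsWithStats(m); i=1+np.argmax(st[1:,4])
    return ce[i]+[x0,y0],st[i]
E
python3 - <<'E'
from h import *
T=np.load("top.npy",allow_pickle=True).item();S=np.load("side.npy",allow_pickle=True).item()
for c,t,s in(("white",(284,223),(277,185)),("blue",(355,224),(269,163)),("green",(217,232),(293,208)),("red",(151,246),(322,240))):
    a,sa=blob(T["image"],c,t,14);b,sb=blob(S["image"],c,s,11)
    X,e=tri(T,a,S,b); print(c,a.round(1),sa[2:],b.round(1),sb[2:],"tri",X.round(4),round(e,4),"top@62",plane(T,*a,.062).round(4)[:2],"side@62",plane(S,*b,.062).round(4)[:2])
ims=[cv2.resize(d["image"][y-w:y+w,x-w:x+w,::-1],(260,260),interpolation=cv2.INTER_CUBIC) for d,w,ps in((T,18,((284,223),(355,224),(217,232))),(S,18,((277,187),(269,165),(293,210)))) for x,y in ps]
cv2.imwrite("pics/crops.png",np.vstack([np.hstack(ims[:3]),np.hstack(ims[3:])]))
E
```

```text
white [283.9 222.3] [ 11  12 107] [282.1 179. ] [17 10 73] tri [ 0.5141 -0.0929  0.0732] 0.0168 top@62 [ 0.5235 -0.0955] side@62 [ 0.5025 -0.1197]
blue [356.5 222.7] [ 12  12 109] [269.4 161.7] [ 8  5 33] tri [ 0.5272 -0.3026  0.06  ] 0.0004 top@62 [ 0.5268 -0.302 ] side@62 [ 0.5279 -0.2965]
green [216.7 230.8] [ 12  12 102] [293.2 205.8] [11  5 46] tri [0.4952 0.0911 0.0612] 0.0002 top@62 [0.4951 0.0911] side@62 [0.4956 0.0929]
red [149.2 245. ] [13 13 92] [322.2 236.7] [14  8 87] tri [0.4511 0.2764 0.0613] 0.0002 top@62 [0.4511 0.2762] side@62 [0.4513 0.2778]
```

View pics/crops.png

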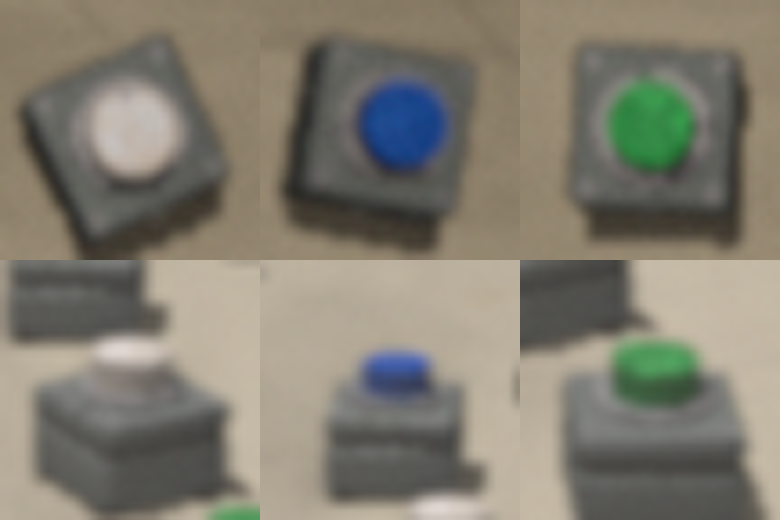

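White's side mask caught the box behind it. From the crop its cap-top centre is at about (277.0,181.3), so I check that and work out the first transfer. All three buttons are out.

```bash
cat >> h.py <<'E'
def go(x,y,z):
    from rig import arm; from scipy.spatial.transform import Rotation as Ro
    s=arm.state(); R=Ro.from_quat(s["orientation"])
    print("t",round(s["time"],2),"pos",np.round(s["eef_pos"],4),"F",np.round(s["wrist_force"],2),"grip",round(s["grip_width"],2),"tilt",R.as_matrix()[:,2].round(4),
     "shift shares",(R.inv().apply(np.array([x,y,z])-s["eef_pos"])/.3).round(4))
E
python3 - <<'E'
from h import *
T=np.load("top.npy",allow_pickle=True).item();S=np.load("side.npy",allow_pickle=True).item()
X,e=tri(T,(283.9,222.3),S,(277,181.3)); print(X,e)
go(X[0],X[1],.12)
E
```

```text
[ 0.52212301 -0.09508194  0.06386621] 0.0022394352071988264
t 0.1 pos [ 0.3183 -0.651   0.2179] F [ 0.23 -0.38 -0.14] grip 1.0 tilt [-7.0e-04  1.1e-03 -1.0e+00] shift shares [ 1.4245 -1.3656  0.3278]
```

```bash
python3 -m crank '[{"x":0.95,"y":-0.91,"claw":1},{"x":0.95,"y":-0.91,"claw":1},{"x":0.95,"y":-0.91,"claw":1},{"x":0.95,"y":-0.91,"claw":1},{"x":0.95,"y":-0.91,"claw":1},{"x":0.95,"y":-0.91,"claw":1},{"x":0.95,"y":-0.91,"claw":1},{"x":0.95,"y":-0.91,"claw":1},{"x":0.95,"y":-0.91,"claw":1},{"x":0.95,"y":-0.91,"claw":1}]' 10; python3 -c "
from h import *
go(.523,-.0955,.10)"
```

```text
t 0.1 pos [ 0.3183 -0.651   0.2179] F [ 0.23 -0.38 -0.14] grip 1.0 tilt [-7.0e-04  1.1e-03 -1.0e+00] shift shares [ 1.4265 -1.363   0.3945]validation failed for argument at $[0]...
```

```bash
python3 -m crank '[{"wx":0,"wy":0,"wz":0,"x":0.95,"y":-0.91,"z":0,"claw":1},{"wx":0,"wy":0,"wz":0,"x":0.95,"y":-0.91,"z":0,"claw":1},{"wx":0,"wy":0,"wz":0,"x":0.95,"y":-0.91,"z":0,"claw":1},{"wx":0,"wy":0,"wz":0,"x":0.95,"y":-0.91,"z":0,"claw":1},{"wx":0,"wy":0,"wz":0,"x":0.95,"y":-0.91,"z":0,"claw":1},{"wx":0,"wy":0,"wz":0,"x":0.95,"y":-0.91,"z":0,"claw":1},{"wx":0,"wy":0,"wz":0,"x":0.95,"y":-0.91,"z":0,"claw":1},{"wx":0,"wy":0,"wz":0,"x":0.95,"y":-0.91,"z":0,"claw":1},{"wx":0,"wy":0,"wz":0,"x":0.95,"y":-0.91,"z":0,"claw":1},{"wx":0,"wy":0,"wz":0,"x":0.95,"y":-0.91,"z":0,"claw":1}]' 10; python3 -c "
from h import *
go(.523,-.0955,.10)"
```

```text
time: 1.1
eef_pos: [0.4549, -0.28, 0.2186]
orientation: [0.974, 0.227, -0.0, -0.0]
wrist_force: [0.6, 0.2, -0.5]
grip_width: 0.188
finger_force: 0.0
t 1.1 pos [ 0.4549 -0.28    0.2186] F [ 0.61  0.18 -0.47] grip 0.19 tilt [-3.e-04 -0.e+00 -1.e+00] shift shares [ 0.4754 -0.4514  0.3952]
```

```bash
python3 -m crank '[{"wx":0,"wy":0,"wz":0,"x":0.475,"y":-0.45,"z":0,"claw":1},{"wx":0,"wy":0,"wz":0,"x":0.475,"y":-0.45,"z":0,"claw":1},{"wx":0,"wy":0,"wz":0,"x":0.475,"y":-0.45,"z":0,"claw":1},{"wx":0,"wy":0,"wz":0,"x":0.475,"y":-0.45,"z":0,"claw":1},{"wx":0,"wy":0,"wz":0,"x":0.475,"y":-0.45,"z":0.2,"claw":1},{"wx":0,"wy":0,"wz":0,"x":0.475,"y":-0.45,"z":0.3,"claw":1},{"wx":0,"wy":0,"wz":0,"x":0.475,"y":-0.45,"z":0.4,"claw":1},{"wx":0,"wy":0,"wz":0,"x":0.475,"y":-0.45,"z":0.4,"claw":1},{"wx":0,"wy":0,"wz":0,"x":0.475,"y":-0.45,"z":0.4,"claw":1},{"wx":0,"wy":0,"wz":0,"x":0.475,"y":-0.45,"z":0.4,"claw":1}]' 10; python3 - <<'E'
from h import *
from rig import arm
go(.523,-.0955,.064)
T=arm.get_image("top");S=arm.get_image("side")
a=cv2.resize(T["image"][183:263,244:324,::-1],(400,400),interpolation=2);b=cv2.resize(S["image"][130:210,237:317,::-1],(400,400),interpolation=2)
cv2.imwrite("pics/w1.png",np.hstack([a,b]))
E
```

```text
time: 2.1
eef_pos: [0.5241, -0.0981, 0.1]
orientation: [0.974, 0.225, 0.001, 0.0]
wrist_force: [0.2, -0.4, 0.4]
grip_width: 0.007
finger_force: 0.0
t 2.1 pos [ 0.5241 -0.0981  0.1   ] F [ 0.2  -0.4   0.37] grip 0.01 tilt [ 2.e-03 -5.e-04 -1.e+00] shift shares [ 0.0003 -0.0095  0.1201]
```

View pics/w1.png

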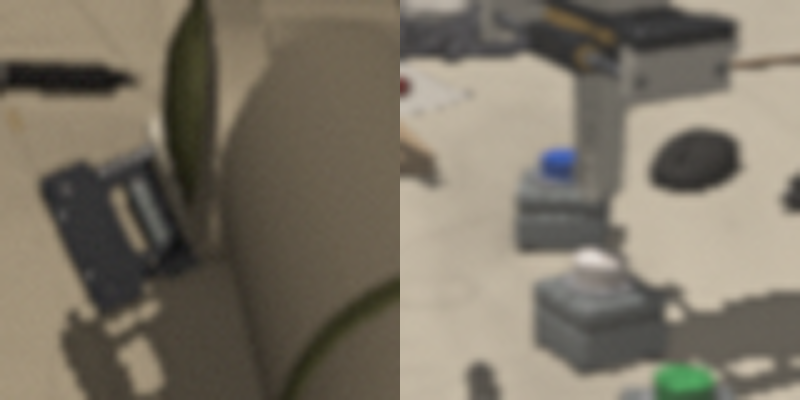

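The left half shows the top view blocked by the arm. In the right half the shut fingers, at about (598,195), are straight over the white cap at about (597,260). I press slowly.

```bash
python3 -m crank '[{"wx":0,"wy":0,"wz":0,"x":0,"y":-0.008,"z":0.05,"claw":1},{"wx":0,"wy":0,"wz":0,"x":0,"y":-0.008,"z":0.09,"claw":1},{"wx":0,"wy":0,"wz":0,"x":0,"y":-0.008,"z":0.11,"claw":1},{"wx":0,"wy":0,"wz":0,"x":0,"y":-0.008,"z":0.12,"claw":1},{"wx":0,"wy":0,"wz":0,"x":0,"y":-0.008,"z":0.125,"claw":1},{"wx":0,"wy":0,"wz":0,"x":0,"y":-0.008,"z":0.13,"claw":1},{"wx":0,"wy":0,"wz":0,"x":0,"y":-0.008,"z":0.135,"claw":1},{"wx":0,"wy":0,"wz":0,"x":0,"y":-0.008,"z":0.14,"claw":1},{"wx":0,"wy":0,"wz":0,"x":0,"y":-0.008,"z":0.145,"claw":1},{"wx":0,"wy":0,"wz":0,"x":0,"y":-0.008,"z":0.145,"claw":1}]' 10; python3 -c "
from h import *
go(.523,-.0955,.052)"
```

```text
time: 3.2
eef_pos: [0.5223, -0.0949, 0.055]
orientation: [0.974, 0.225, 0.0, 0.0]
wrist_force: [0.1, -0.3, 0.1]
grip_width: 0.002
finger_force: 0.0
t 3.2 pos [ 0.5223 -0.0949  0.055 ] F [ 0.09 -0.28  0.06] grip 0.0 tilt [ 1.e-04 -1.e-04 -1.e+00] shift shares [0.0012 0.0029 0.0099]
```

```bash
python3 -m crank '[{"wx":0,"wy":0,"wz":0,"x":0,"y":0,"z":0.002,"claw":1},{"wx":0,"wy":0,"wz":0,"x":0,"y":0,"z":0.004,"claw":1},{"wx":0,"wy":0,"wz":0,"x":0,"y":0,"z":0.005,"claw":1},{"wx":0,"wy":0,"wz":0,"x":0,"y":0,"z":0.006,"claw":1},{"wx":0,"wy":0,"wz":0,"x":0,"y":0,"z":0.007,"claw":1},{"wx":0,"wy":0,"wz":0,"x":0,"y":0,"z":0.008,"claw":1},{"wx":0,"wy":0,"wz":0,"x":0,"y":0,"z":0.008,"claw":1},{"wx":0,"wy":0,"wz":0,"x":0,"y":0,"z":0.009,"claw":1},{"wx":0,"wy":0,"wz":0,"x":0,"y":0,"z":0.009,"claw":1},{"wx":0,"wy":0,"wz":0,"x":0,"y":0,"z":0.01,"claw":1}]' 10; python3 - <<'E'
from h import *
from rig import arm
go(.523,-.0955,.052)
S=arm.get_image("side");cv2.imwrite("pics/w2.png",cv2.resize(S["image"][150:210,247:307,::-1],(480,480),interpolation=2))
E
```

```text
time: 4.2
eef_pos: [0.5223, -0.0948, 0.0521]
orientation: [0.974, 0.225, 0.0, 0.0]
wrist_force: [-1.3, -0.4, 4.2]
grip_width: 0.006
finger_force: 2.2
t 4.2 pos [ 0.5223 -0.0948  0.0521] F [-1.26 -0.41  4.19] grip 0.01 tilt [ 2.e-04 -0.e+00 -1.e+00] shift shares [0.001  0.0029 0.0005]
```

View pics/w2.png

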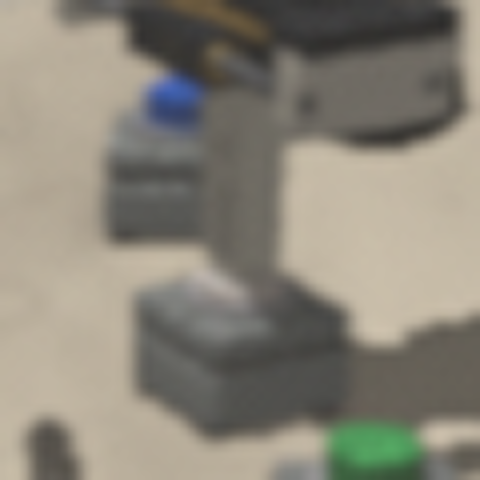

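The white cap is nearly flush at (225,285) with 4 N on the wrist. I press slightly more to confirm the hard stop.

```bash
python3 -m crank '[{"wx":0,"wy":0,"wz":0,"x":0,"y":0,"z":0.001,"claw":1},{"wx":0,"wy":0,"wz":0,"x":0,"y":0,"z":0.001,"claw":1},{"wx":0,"wy":0,"wz":0,"x":0,"y":0,"z":0.002,"claw":1},{"wx":0,"wy":0,"wz":0,"x":0,"y":0,"z":0.002,"claw":1},{"wx":0,"wy":0,"wz":0,"x":0,"y":0,"z":0.002,"claw":1},{"wx":0,"wy":0,"wz":0,"x":0,"y":0,"z":0.003,"claw":1},{"wx":0,"wy":0,"wz":0,"x":0,"y":0,"z":0.003,"claw":1},{"wx":0,"wy":0,"wz":0,"x":0,"y":0,"z":0.003,"claw":1},{"wx":0,"wy":0,"wz":0,"x":0,"y":0,"z":0.003,"claw":1},{"wx":0,"wy":0,"wz":0,"x":0,"y":0,"z":0.003,"claw":1}]' 10; python3 -c "
from h import *
go(.523,-.0955,.052)"
```

```text
time: 5.25
eef_pos: [0.5224, -0.0948, 0.0515]
orientation: [0.974, 0.225, 0.0, 0.0]
wrist_force: [-0.4, -0.3, 8.2]
grip_width: 0.007
finger_force: 3.9
t 5.25 pos [ 0.5224 -0.0948  0.0515] F [-0.41 -0.32  8.17] grip 0.01 tilt [ 4.e-04 -1.e-04 -1.e+00] shift shares [ 0.001   0.0029 -0.0015]
```

8.2 N held at rest, well over the 2.5 N of friction, so the white button is on its stop. I lift and move to blue.

```bash
python3 -m crank '[{"wx":0,"wy":0,"wz":0,"x":0,"y":0,"z":-0.03,"claw":1},{"wx":0,"wy":0,"wz":0,"x":0,"y":0,"z":-0.16,"claw":1},{"wx":0,"wy":0,"wz":0,"x":-0.05,"y":0.1,"z":-0.25,"claw":1},{"wx":0,"wy":0,"wz":0,"x":-0.29,"y":0.63,"z":-0.25,"claw":1},{"wx":0,"wy":0,"wz":0,"x":-0.29,"y":0.63,"z":-0.25,"claw":1},{"wx":0,"wy":0,"wz":0,"x":-0.29,"y":0.63,"z":-0.25,"claw":1},{"wx":0,"wy":0,"wz":0,"x":-0.29,"y":0.63,"z":-0.25,"claw":1},{"wx":0,"wy":0,"wz":0,"x":-0.29,"y":0.63,"z":-0.2,"claw":1},{"wx":0,"wy":0,"wz":0,"x":-0.29,"y":0.63,"z":-0.16,"claw":1},{"wx":0,"wy":0,"wz":0,"x":-0.29,"y":0.63,"z":-0.16,"claw":1}]' 10; python3 - <<'E'
from h import *
from rig import arm
go(.527,-.302,.055)
T=arm.get_image("top");S=arm.get_image("side")
cv2.imwrite("pics/b1.png",np.hstack([cv2.resize(T["image"][183:263,244:324,::-1],(400,400),interpolation=2),cv2.resize(S["image"][135:215,237:317,::-1],(400,400),interpolation=2)]))
E
```

```text
time: 6.25
eef_pos: [0.526, -0.3016, 0.0976]
orientation: [0.974, 0.226, -0.001, -0.001]
wrist_force: [0.7, -0.2, 1.0]
grip_width: 0.004
finger_force: 0.0
t 6.25 pos [ 0.526  -0.3016  0.0976] F [ 0.69 -0.16  1.03] grip 0.0 tilt [-0.003   0.0019 -1.    ] shift shares [0.0027 0.0032 0.142 ]
```

View pics/b1.png

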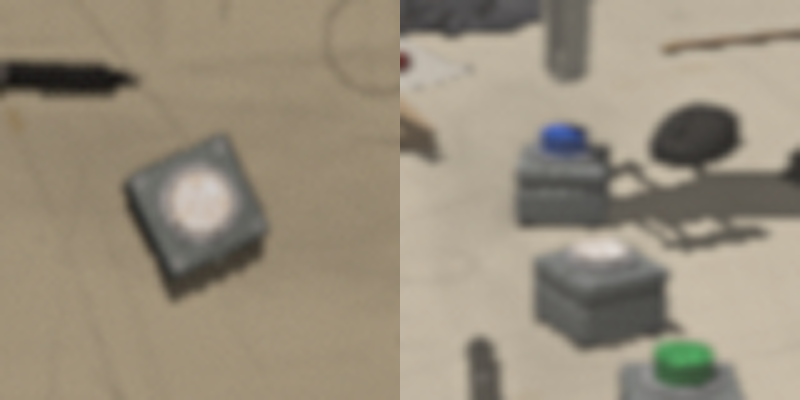

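White is flush in its collar at (600,250) and its box has not moved. The fingers, at (567,75), are over blue at (563,135). I press blue.

```bash
python3 -m crank '[{"wx":0,"wy":0,"wz":0,"x":0.002,"y":0.002,"z":0.05,"claw":1},{"wx":0,"wy":0,"wz":0,"x":0.002,"y":0.002,"z":0.09,"claw":1},{"wx":0,"wy":0,"wz":0,"x":0.002,"y":0.002,"z":0.11,"claw":1},{"wx":0,"wy":0,"wz":0,"x":0.002,"y":0.002,"z":0.12,"claw":1},{"wx":0,"wy":0,"wz":0,"x":0.002,"y":0.002,"z":0.125,"claw":1},{"wx":0,"wy":0,"wz":0,"x":0.002,"y":0.002,"z":0.13,"claw":1},{"wx":0,"wy":0,"wz":0,"x":0.002,"y":0.002,"z":0.135,"claw":1},{"wx":0,"wy":0,"wz":0,"x":0.002,"y":0.002,"z":0.14,"claw":1},{"wx":0,"wy":0,"wz":0,"x":0.002,"y":0.002,"z":0.144,"claw":1},{"wx":0,"wy":0,"wz":0,"x":0.002,"y":0.002,"z":0.146,"claw":1}]' 10; python3 -c "
from h import *
go(.527,-.302,.052)"
```

```text
time: 7.35
eef_pos: [0.5279, -0.3031, 0.0554]
orientation: [0.974, 0.225, -0.0, 0.0]
wrist_force: [-0.6, 1.2, 2.2]
grip_width: 0.005
finger_force: 1.3
t 7.35 pos [ 0.5279 -0.3031  0.0554] F [-0.55  1.17  2.24] grip 0.01 tilt [ 0. -0. -1.] shift shares [-0.001  -0.0046  0.0114]
```

```bash
python3 -m crank '[{"wx":0,"wy":0,"wz":0,"x":0,"y":0,"z":0.002,"claw":1},{"wx":0,"wy":0,"wz":0,"x":0,"y":0,"z":0.004,"claw":1},{"wx":0,"wy":0,"wz":0,"x":0,"y":0,"z":0.006,"claw":1},{"wx":0,"wy":0,"wz":0,"x":0,"y":0,"z":0.008,"claw":1},{"wx":0,"wy":0,"wz":0,"x":0,"y":0,"z":0.01,"claw":1},{"wx":0,"wy":0,"wz":0,"x":0,"y":0,"z":0.011,"claw":1},{"wx":0,"wy":0,"wz":0,"x":0,"y":0,"z":0.012,"claw":1},{"wx":0,"wy":0,"wz":0,"x":0,"y":0,"z":0.013,"claw":1},{"wx":0,"wy":0,"wz":0,"x":0,"y":0,"z":0.013,"claw":1},{"wx":0,"wy":0,"wz":0,"x":0,"y":0,"z":0.013,"claw":1}]' 10; python3 -c "
from h import *
go(.495,.0915,.10)"
```

```text
time: 8.35
eef_pos: [0.5279, -0.3031, 0.0518]
orientation: [0.974, 0.225, 0.0, 0.0]
wrist_force: [-2.4, 1.9, 5.7]
grip_width: 0.009
finger_force: 3.1
t 8.35 pos [ 0.5279 -0.3031  0.0518] F [-2.38  1.94  5.72] grip 0.01 tilt [ 1.e-04 -1.e-04 -1.e+00] shift shares [ 0.4793 -1.2299 -0.1609]
```

```bash
python3 -m crank '[{"wx":0,"wy":0,"wz":0,"x":0,"y":0,"z":0.001,"claw":1},{"wx":0,"wy":0,"wz":0,"x":0,"y":0,"z":0.001,"claw":1},{"wx":0,"wy":0,"wz":0,"x":0,"y":0,"z":0.002,"claw":1},{"wx":0,"wy":0,"wz":0,"x":0,"y":0,"z":0.002,"claw":1},{"wx":0,"wy":0,"wz":0,"x":0,"y":0,"z":0.002,"claw":1},{"wx":0,"wy":0,"wz":0,"x":0,"y":0,"z":0.002,"claw":1},{"wx":0,"wy":0,"wz":0,"x":0,"y":0,"z":0.002,"claw":1},{"wx":0,"wy":0,"wz":0,"x":0,"y":0,"z":0.002,"claw":1},{"wx":0,"wy":0,"wz":0,"x":0,"y":0,"z":0.002,"claw":1},{"wx":0,"wy":0,"wz":0,"x":0,"y":0,"z":0.002,"claw":1}]' 10; python3 -c "
from h import *
go(.495,.0915,.10)"
```

```text
time: 9.35
eef_pos: [0.5279, -0.3031, 0.0515]
orientation: [0.974, 0.225, 0.0, 0.0]
wrist_force: [-2.6, 3.6, 8.4]
grip_width: 0.005
finger_force: 4.6
t 9.35 pos [ 0.5279 -0.3031  0.0515] F [-2.64  3.63  8.37] grip 0.01 tilt [ 2.e-04 -2.e-04 -1.e+00] shift shares [ 0.4793 -1.2298 -0.1621]
```

Blue matches white's reading, 8.4 N at z=0.0515. I lift and move to green.

```bash
python3 -m crank '[{"wx":0,"wy":0,"wz":0,"x":0,"y":0,"z":-0.03,"claw":1},{"wx":0,"wy":0,"wz":0,"x":0,"y":0,"z":-0.16,"claw":1},{"wx":0,"wy":0,"wz":0,"x":0,"y":0,"z":-0.3,"claw":1},{"wx":0,"wy":0,"wz":0,"x":0.37,"y":-0.95,"z":-0.3,"claw":1},{"wx":0,"wy":0,"wz":0,"x":0.37,"y":-0.95,"z":-0.3,"claw":1},{"wx":0,"wy":0,"wz":0,"x":0.37,"y":-0.95,"z":-0.3,"claw":1},{"wx":0,"wy":0,"wz":0,"x":0.37,"y":-0.95,"z":-0.3,"claw":1},{"wx":0,"wy":0,"wz":0,"x":0.37,"y":-0.95,"z":-0.3,"claw":1},{"wx":0,"wy":0,"wz":0,"x":0.37,"y":-0.95,"z":-0.3,"claw":1},{"wx":0,"wy":0,"wz":0,"x":0.37,"y":-0.95,"z":-0.3,"claw":1}]' 10; python3 -c "
from h import *
go(.495,.0915,.10)"
```

```text
time: 10.35
eef_pos: [0.5026, 0.0082, 0.1414]
orientation: [0.973, 0.23, 0.001, -0.001]
wrist_force: [0.7, -1.0, -0.7]
grip_width: 0.003
finger_force: 0.0
t 10.35 pos [0.5026 0.0082 0.1414] F [ 0.65 -0.98 -0.67] grip 0.0 tilt [ 0.0014  0.0024 -1.    ] shift shares [ 0.1012 -0.2594  0.1387]
```

```bash
python3 -m crank '[{"wx":0,"wy":0,"wz":0,"x":0.109,"y":-0.28,"z":0,"claw":1},{"wx":0,"wy":0,"wz":0,"x":0.109,"y":-0.28,"z":0,"claw":1},{"wx":0,"wy":0,"wz":0,"x":0.109,"y":-0.28,"z":0,"claw":1},{"wx":0,"wy":0,"wz":0,"x":0.109,"y":-0.28,"z":0.05,"claw":1},{"wx":0,"wy":0,"wz":0,"x":0.109,"y":-0.28,"z":0.1,"claw":1},{"wx":0,"wy":0,"wz":0,"x":0.109,"y":-0.28,"z":0.14,"claw":1},{"wx":0,"wy":0,"wz":0,"x":0.109,"y":-0.28,"z":0.14,"claw":1},{"wx":0,"wy":0,"wz":0,"x":0.109,"y":-0.28,"z":0.14,"claw":1},{"wx":0,"wy":0,"wz":0,"x":0.109,"y":-0.28,"z":0.14,"claw":1},{"wx":0,"wy":0,"wz":0,"x":0.109,"y":-0.28,"z":0.14,"claw":1}]' 10; python3 - <<'E'
from h import *
from rig import arm
go(.495,.0915,.055)
T=arm.get_image("top");S=arm.get_image("side")
cv2.imwrite("pics/g1.png",np.hstack([cv2.resize(T["image"][183:263,314:394,::-1],(400,400),interpolation=2),cv2.resize(S["image"][150:230,247:327,::-1],(400,400),interpolation=2)]))
E
```

```text
time: 11.35
eef_pos: [0.4952, 0.0914, 0.0995]
orientation: [0.974, 0.225, 0.0, -0.0]
wrist_force: [-0.2, 0.7, -0.8]
grip_width: 0.004
finger_force: 0.0
t 11.35 pos [0.4952 0.0914 0.0995] F [-0.21  0.65 -0.84] grip 0.0 tilt [ 9.e-04  2.e-04 -1.e+00] shift shares [-0.0007 -0.0007  0.1482]
```

View pics/g1.png

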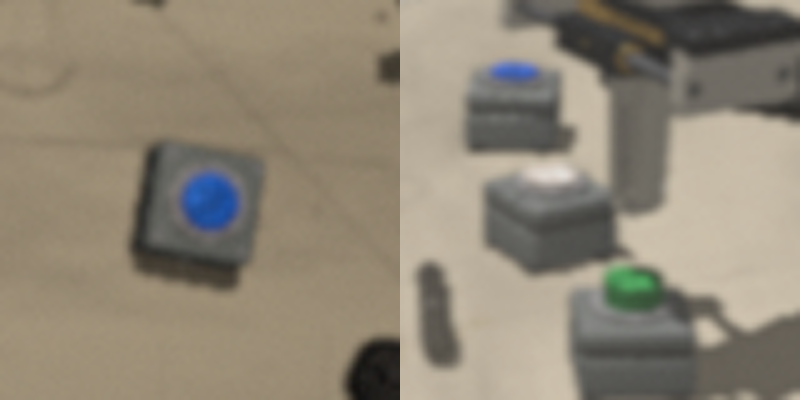

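Blue is in, at (210,200) on the left and (515,72) on the right, and the fingers, at (637,205), are over green at (633,280). I press green.

```bash
python3 -m crank '[{"wx":0,"wy":0,"wz":0,"x":0,"y":0,"z":0.05,"claw":1},{"wx":0,"wy":0,"wz":0,"x":0,"y":0,"z":0.09,"claw":1},{"wx":0,"wy":0,"wz":0,"x":0,"y":0,"z":0.11,"claw":1},{"wx":0,"wy":0,"wz":0,"x":0,"y":0,"z":0.12,"claw":1},{"wx":0,"wy":0,"wz":0,"x":0,"y":0,"z":0.125,"claw":1},{"wx":0,"wy":0,"wz":0,"x":0,"y":0,"z":0.13,"claw":1},{"wx":0,"wy":0,"wz":0,"x":0,"y":0,"z":0.135,"claw":1},{"wx":0,"wy":0,"wz":0,"x":0,"y":0,"z":0.14,"claw":1},{"wx":0,"wy":0,"wz":0,"x":0,"y":0,"z":0.144,"claw":1},{"wx":0,"wy":0,"wz":0,"x":0,"y":0,"z":0.148,"claw":1}]' 10; python3 -c "
from h import *
go(.495,.0915,.052)"
```

```text
time: 12.45
eef_pos: [0.4948, 0.0915, 0.0545]
orientation: [0.974, 0.225, -0.0, 0.0]
wrist_force: [-1.7, -0.0, 2.0]
grip_width: 0.008
finger_force: 1.3
t 12.45 pos [0.4948 0.0915 0.0545] F [-1.74 -0.01  1.95] grip 0.01 tilt [-0. -0. -1.] shift shares [0.0005 0.0002 0.0084]
```

```bash
python3 -m crank '[{"wx":0,"wy":0,"wz":0,"x":0,"y":0,"z":0.002,"claw":1},{"wx":0,"wy":0,"wz":0,"x":0,"y":0,"z":0.004,"claw":1},{"wx":0,"wy":0,"wz":0,"x":0,"y":0,"z":0.006,"claw":1},{"wx":0,"wy":0,"wz":0,"x":0,"y":0,"z":0.008,"claw":1},{"wx":0,"wy":0,"wz":0,"x":0,"y":0,"z":0.009,"claw":1},{"wx":0,"wy":0,"wz":0,"x":0,"y":0,"z":0.01,"claw":1},{"wx":0,"wy":0,"wz":0,"x":0,"y":0,"z":0.011,"claw":1},{"wx":0,"wy":0,"wz":0,"x":0,"y":0,"z":0.012,"claw":1},{"wx":0,"wy":0,"wz":0,"x":0,"y":0,"z":0.012,"claw":1},{"wx":0,"wy":0,"wz":0,"x":0,"y":0,"z":0.012,"claw":1}]' 10
```

```text
time: 13.45
eef_pos: [0.4949, 0.0915, 0.0513]
orientation: [0.974, 0.225, 0.0, 0.0]
wrist_force: [-4.0, -0.4, 9.6]
grip_width: 0.003
finger_force: 4.8
```

Green is on its stop at 9.6 N. I lift straight up and back away to the right so the cameras can check.

```bash
python3 -m crank '[{"wx":0,"wy":0,"wz":0,"x":0,"y":0,"z":-0.03,"claw":1},{"wx":0,"wy":0,"wz":0,"x":0,"y":0,"z":-0.16,"claw":1},{"wx":0,"wy":0,"wz":0,"x":0,"y":0,"z":-0.32,"claw":1},{"wx":0,"wy":0,"wz":0,"x":0,"y":0,"z":-0.45,"claw":1},{"wx":0,"wy":0,"wz":0,"x":-0.3,"y":0.5,"z":-0.5,"claw":1},{"wx":0,"wy":0,"wz":0,"x":-0.3,"y":0.5,"z":-0.5,"claw":1},{"wx":0,"wy":0,"wz":0,"x":-0.3,"y":0.5,"z":-0.5,"claw":1},{"wx":0,"wy":0,"wz":0,"x":-0.3,"y":0.5,"z":-0.5,"claw":1},{"wx":0,"wy":0,"wz":0,"x":-0.3,"y":0.5,"z":-0.5,"claw":1},{"wx":0,"wy":0,"wz":0,"x":-0.3,"y":0.5,"z":-0.5,"claw":1}]'; python3 - <<'E'
from h import *
from rig import arm
T=arm.get_image("top");S=arm.get_image("side")
T0=np.load("top.npy",allow_pickle=True).item()
cv2.imwrite("pics/g2.png",np.hstack([cv2.resize(T["image"][193:273,130:230,::-1],(400,320),interpolation=2),cv2.resize(S["image"][150:230,247:347,::-1],(400,320),interpolation=2)]))
for c,t,s in(("green",(217,232),(293,210)),("red",(151,246),(322,240))):
    a,_=blob(T["image"],c,t,14);b,_=blob(S["image"],c,s,11);print(c,a.round(1),b.round(1),tri(T,a,S,b))
E
```

```text
time: 14.45
eef_pos: [0.4803, -0.083, 0.2013]
orientation: [0.974, 0.225, 0.001, 0.0]
wrist_force: [-0.1, 1.1, 0.7]
grip_width: 0.003
finger_force: 0.0
green [216.8 231. ] [293.1 209. ] (array([0.4952901 , 0.0914816 , 0.05218351]), np.float64(0.0001757410870899194))
red [149.2 245. ] [322.2 236.7] (array([0.4511253 , 0.27647598, 0.0613024 ]), np.float64(2.760122861443846e-05))
```

View pics/g2.png

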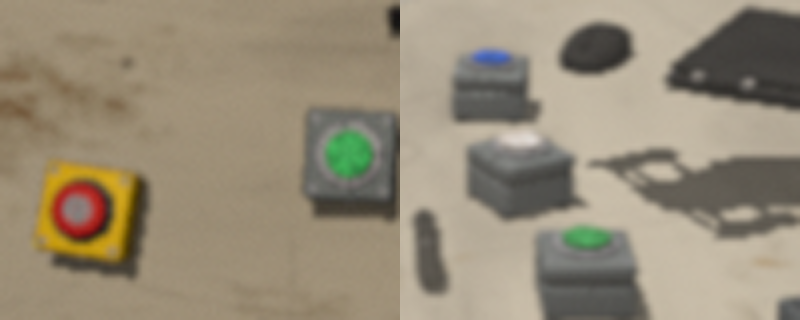

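All three caps are flush in their collars: blue (490,57), white (518,137) and green (587,237). Green's top triangulates to 52 mm, and the stop box has not moved.

```bash
python3 -c "
from rig import arm
print(arm.finish_job())"
```

```text
the job is handed in; nothing more can be done
None
```

I pressed the white, blue and green buttons all the way in, in that order, at under 10 N in the wrist readings; in the camera views the boxes and the stop box stayed where they were, and I handed the job in at about 14.5 s.

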